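# Lock a centrifuge rotor lid and prove it holds

## Robot

A 6-joint arm with a two-finger parallel gripper is mounted at the origin on the work surface. World frame = base frame: x ahead of the robot, y to its left, z up, the work surface at z = 0. Lengths are in mm, angles in rad, forces in N, time in s.
With the tool pointing down it reaches from about 425 to 950 mm from the base axis. Payload 3.5 kg.
Tool frame: the origin (TCP) lies on the centre line of the jaws, within the pads' length; the fingertips stand 25 mm ahead of it and the grasp point (between the pads) lies 6 mm ahead of it; z points along the fingers, x is the direction in which the jaws open and shut, and the axes are right-handed (so a half turn about z gives the same grasp; the last joint's range is limited). The gripper opens to 85 mm and grips with 20 to 120 N. Pads are 22 mm wide; open, the fingers measure 114 mm over their backs; the gripper's body (76 mm by 85 mm) begins 54 mm behind the grasp point. The pads swing forward as they close: fully open they stand 13 mm farther back than shut.
Start: joints at [-1.266, 0.286, 1.577, -0, 1.279, -0.15], TCP at [296.536, -606.36, 256.325] pointing down, gripper open.
Joint ranges: [-2.77, 2.77], [-0.9, 2.22], [0.21, 2.48], [-1.53, 4.67], [0.24, 2.81], [-2.84, 2.84]. Speed limits (rad/s): [2.79, 2.79, 3.14, 3.14, 3.14, 3.14].

## Interface

Orientations are given as [roll, pitch, yaw] about the fixed x, y, z axes, in that order (R = Rz(yaw) Ry(pitch) Rx(roll)).
In Python, from plant import r, imaging, order, boxes_of, cut_out, tip_of gives the robot as it stands.
- The arm moves only by the tool jog_arm, never from a script. Its argument "steps" is a list that holds one entry, the list of rows, each a list of 5 numbers: the gripper command: -1 is fully open, 1 is shut, values between are in proportion, then the shift along the tool's x, y, z scaled (see below), then the turn about the tool's z scaled (see below). In form: [[[jaw, x, y, z, turn], ...]]. A call has 1 to 20 rows; each row is the pose to reach, as a shift and turn from the pose commanded when the call began, along the tool's axes at that moment, turning the shorter way round; what a row does not reach only later rows make up. The controller multiplies each number of a shift by 0.3 m and each number of a turn by pi rad. A row lasts 1/8 s, in which the tool goes at most 62.5 mm and 10.7 degrees, less where a joint would pass 70% of its speed; a pose out of reach is approached as far as the arm can. A call with a number of a shift or a turn outside -1 to 1 is refused whole. A call with a gripper value outside its range is refused whole. The fingers move at their own pace and stop on an object; the grip force is fixed at half the most. Time passes only in rows, so rows that repeat a pose let the fingers close. It gives the time, the measured TCP pose, the force and the opening at its end, in the units of the state.
- r.read_state(): the state, without advancing time (a new reading comes with each control period).
- imaging.snapshot(name): name is "scene" or "top" or "wrist"; returns a dict with "image" (480x640x3 uint8, red, green, blue), "depth" (480x640 float32, mm along the optical axis (not along the pixel's ray), 0 where there is no reading), "fx", "fy", "cx", "cy" (pixels), "world_from_camera" (4x4, takes a point from camera to world coordinates); the wrist camera has in their place "tool_from_camera" (4x4, takes a point from camera to tool coordinates, whose origin is the TCP and whose axes are the tool frame's). Camera axes: x right, y down, z forward; pixel columns grow to the right and rows downward; lengths in mm; the calibration is good to about 2 mm. A picture is of the moment at which its call begins: read the wrist's pose just before it.
- order.sign_off(): hands the job in, once; it reports no verdict.
Trained networks look in a picture, given as the dict that the camera call returned (one of the last four; its "shot" number tells which), for a name from the list of things; names that differ only in an ending like _2 or _b are one class to them, and where a whole thing is asked for, a point or a joint stands for the part that bears it (a point fixed in the world has none). Each returns a list of dicts, best first, with "p" (0 to 1); they miss things now and then, are a little off and sometimes report something else, mostly with a low value. They report only what shows in the picture. A call takes as long as a camera call. They do not tell look-alikes from the thing itself.
- boxes_of(picture, name): "box" ([left, top, width, height] in pixels, round what is visible of it).
- cut_out(picture, name): "mask" (480x640 bool, what is visible of it) and "box" ([left, top, width, height] in pixels, round what is visible of it).
- tip_of(picture, name): "point" ([column, row] in pixels: a listed point, or the origin of a listed thing).
The state is a dict: "clock": time; "qpos": joint angles; "dq": joint speeds; "effort": joint torques, N m; "ee_pos": TCP position; "eef_rot": TCP orientation; "contact_force": force on the tool from outside, world axes, zero at the start; "torque": the same for the moment, N m; "finger_gap": finger opening in mm.
Only numpy, scipy, OpenCV 4.12 (cv2) and the standard library are available. Lean on these libraries where they do the work, as an engineer would, in place of code of your own. Each camera call takes 0.05 s, during which the arm holds its last target.

## Task

The rotor lid has only been laid on the loaded centrifuge rotor. Turn it backwards by its black bar grip until you feel its pins drop into the thread, then screw it forwards until it stops, and finally pull straight up on the grip with a steady 15 N or so for a good second to prove that it is locked (never with more than 22 N). Let go, leave the lid locked down level, and leave the things around the centrifuge where they stand.

Things in the scene. Friction and masses are not known exactly. Their poses are not given: they have to be found in the camera images.
- centrifuge: Benchtop centrifuge, fixed: white housing 300 x 340 x 175 mm (x, y, height), grey control panel 42 mm deep added on its +y side. Origin on the bench under the axis of its round bowl (224 mm wide, open above), z up. Its own big lid stands open, hinged along the housing's -y edge, leaning outwards 24 degrees from upright, top about 460 mm above the bench.
- rotor_hub (a point): On the bowl's axis, 150 mm above the bench, axes as the centrifuge's: the rotor's threaded hub with three ramps, hidden under the rotor lid; which way it faces about the axis differs from start to start and is not given here. The rotor is a dark dish, 194 mm wide, rim 166 mm above the bench; it cannot turn.
- rotor_lid: Rotor lid: loose aluminium disc, 160 mm across, 5 mm thick, about 0.3 kg, a black bar grip on its middle. Origin: centre of the disc's underside, z up, x along the bar. Height of this origin above the bench: 183 mm as laid on; 173 mm when dropped into the thread and lying free on the rubber seal; 170 mm when screwed home.
- lid_pins (a point): On the lid's axis, 18 mm below its origin: level of three inward pins, 28 mm from the axis. At the start they lie on the level tops of the ramps; clockwise (from above) end stops soon block them. Anticlockwise by 15 to 75 degrees they pass the ramps' ends and the lid can sink 10 mm; it may be up to 24 degrees further anticlockwise to be blocked by the next stops.
- seal_top (a point): On the bowl's axis, 173 mm above the bench, axes as the centrifuge's: top of the rotor's rubber seal ring, on which the dropped lid lies. Screwed clockwise from there by 75 to 105 degrees the pins run under the ramps to a firm stop and draw the lid 3 mm down on the seal. This takes about 0.2 N m. The seal gives from 4 N, about 11 N at 3 mm, and springs back if only pressed.
- knob_grip (a point): The point to grip on the lid's bar grip, on the lid's axis, 31 mm above the disc's underside (26 mm above its top face). The bar is 62 mm long (x), 20 mm thick (y, the width to grip) and 40 mm tall, its top 14 mm above this point. Axes as the lid's.
- rotor (a joint): Height of the rotor (and what is locked to it) on the rubber mounts of its drive, in m: 0 at rest, positive pulled up, negative pressed down. It gives 1 mm for every 4 N either way: 10 N of pull reads 0.0025, 22 N reads 0.0055.
- tube_rack: Blue tube rack with capped tubes, 200 x 66 x 91 mm, loose, beside the control panel. Origin: centre of its underside, x along its length.
- spray_bottle: Green spray bottle with a white head, 76 mm across, 207 mm tall, loose, on the hinge side of the centrifuge. Origin: centre of its underside.
- reagent: Amber reagent bottle with a black cap, 52 mm across, 105 mm tall, loose, on the +x side of the centrifuge. Origin: centre of its underside.
Not all that is in view belongs to the job. Leave any brown or yellow look-alike of the rotor_lid alone.

How it is judged (in metres and radians):
On the way, in this order (a step that is already met when the one before it is completed fails the run):
1. the lid's pins have dropped into the thread: the lid has sunk onto the seal (its underside under 176 mm) (z of rotor_lid in the frame of centrifuge below 0.176 m and horizontal distance between rotor_lid and centrifuge below 0.004 m and angle between rotor_lid's own z axis and vertical below 0.05 rad), for 0.2 s.
2. the lid, screwed home, is pulled up by its grip with at least 10 N for 0.7 s and holds: it lifts the rotor by 2.5 mm or more and stays within about 1.5 mm of its locked height over the rotor (((value of joint rotor above 0.0025 m and z of rotor_lid in the frame of centrifuge below 0.1742 m) or (value of joint rotor above 0.0033 m and z of rotor_lid in the frame of centrifuge below 0.1752 m) or (value of joint rotor above 0.0043 m and z of rotor_lid in the frame of centrifuge below 0.1764 m)) and contact force between the fingers and rotor_lid above 5 N), for 0.7 s.
At the end, for the whole second after the job is handed in: The rotor lid is locked home on the rotor (underside under 171 mm above the bench, within 4 mm of the axis, tilted less than 0.03 rad) and released, the rotor at rest within 1 mm of its rest height (z of rotor_lid in the frame of centrifuge below 0.171 m and horizontal distance between rotor_lid and centrifuge below 0.004 m and angle between rotor_lid's own z axis and vertical below 0.03 rad and value of joint rotor between -0.001 and 0.001 m and linear speed of rotor_lid below 0.01 m/s); the robot touches nothing.
It fails at once if the rotor is pulled with more than 23 N (value of joint rotor above 0.00575 m).
It fails at once if a bystander is pushed by more than 25 mm or tipped (distance of any of tube_rack, spray_bottle, reagent from where it was at the start of the episode above 0.025 m or angle between any of tube_rack, spray_bottle, reagent's own z axis and vertical above 0.3 rad).
It also fails if it takes over 72 s, if anything falls off the work surface, if the arm or the gripper's body presses on something with over 40 N, if the wrist force passes 120 N, or if a joint passes its speed limit or range.

## Working session

There is one attempt and no reset: what is moved stays moved. The work goes in short steps, Python scripts to look and compute and a tool call to move; the robot and the scene stay as the last step left them, time stands still between calls to the robot, and variables do not carry over. Pictures are saved under pics/ and viewed, and the job is handed in when it is done.

Besides the shell and the picture viewer there is one more tool, called after "Request:" by a JSON object that holds its "op" and its "data", one argument or row to a line. jog_arm: Moves the arm, as the interface text tells. Shifts and turns lie within -1 to 1; 1 stands for 0.3 m of shift or pi rad of turn. Its arguments: {"type":"object","properties":{"steps":{"type":"array"}},"required":["steps"]}

```bash
ls; mkdir -p pics; cat > h.py <<'E'
import numpy as np, cv2
from plant import r, imaging, order, boxes_of, cut_out, tip_of
def px2w(p,u,v,d=None):
    d=p["depth"][int(v),int(u)] if d is None else d
    c=np.array([(u-p["cx"])/p["fx"]*d,(v-p["cy"])/p["fy"]*d,d,1])
    return (p["world_from_camera"]@c)[:3]
def save(p,n): cv2.imwrite("pics/"+n+".png",p["image"][...,::-1])
E
python3 - <<'E'
from h import *
print(r.read_state())
for n in ("scene","top"):
    p=imaging.snapshot(n); save(p,n+"0"); print(n,p["fx"],p["world_from_camera"].round(3).tolist())
    for k in ("rotor_lid","centrifuge","tube_rack","spray_bottle","reagent"):
        print(k,[(round(b["p"],2),np.round(b["box"]).tolist()) for b in boxes_of(p,k)][:4])
    print([(round(b["p"],2),np.round(b["point"],1).tolist()) for b in tip_of(p,"knob_grip")][:4])
E
```

```text
pics
{'clock': 0.0, 'qpos': array([-1.26597146e+00,  2.87160823e-01,  1.57816439e+00, -3.19611252e-06,
        1.27856182e+00, -1.50024464e-01]), 'dq': array([ 0.00087   ,  0.00064967, -0.00047896,  0.00135418,  0.00128747,
       -0.00106352]), 'effort': array([ 4.57493115e-04, -4.05979979e+01, -2.92623854e+01, -1.20997111e-04,
        5.88796218e-03,  2.77924414e-06]), 'ee_pos': array([ 296.37913611, -605.80066567,  254.95714826]), 'eef_rot': array([-3.14125275e+00,  2.26906238e-03, -1.11594568e+00]), 'contact_force': array([ 1.3138189 ,  0.5500911 , -0.61304308]), 'torque': array([0.02262994, 0.00695794, 0.01500533]), 'finger_gap': 85.35336521290428}
scene 497.82853303706895 [[-0.514, 0.505, -0.694, 1307.035], [0.858, 0.28, -0.431, 444.289], [-0.023, -0.817, -0.577, 757.937], [0.0, 0.0, 0.0, 1.0]]
rotor_lid [(0.87, [168.0, 308.0, 78.0, 57.0]), (0.85, [300.0, 193.0, 69.0, 36.0]), (0.78, [409.0, 345.0, 92.0, 76.0])]
centrifuge [(0.64, [144.0, 59.0, 295.0, 274.0])]
tube_rack [(0.9, [449.0, 240.0, 34.0, 91.0]), (0.16, [294.0, 191.0, 77.0, 40.0])]
spray_bottle [(0.96, [154.0, 180.0, 49.0, 81.0])]
reagent [(0.57, [321.0, 306.0, 27.0, 45.0])]
[(0.87, [206.0, 322.0]), (0.7, [332.1, 198.8]), (0.66, [457.8, 368.5]), (0.22, [333.7, 211.0])]
top 457.8670202213892 [[-0.029, -0.995, 0.093, 460.974], [-0.999, 0.031, 0.01, 1.71], [-0.012, -0.093, -0.996, 1329.805], [0.0, 0.0, 0.0, 1.0]]
rotor_lid [(0.92, [335.0, 125.0, 57.0, 57.0]), (0.84, [177.0, 178.0, 53.0, 54.0]), (0.72, [293.0, 228.0, 64.0, 66.0]), (0.68, [424.0, 312.0, 57.0, 56.0])]
centrifuge [(0.49, [291.0, 220.0, 71.0, 76.0]), (0.16, [278.0, 189.0, 19.0, 20.0])]
tube_rack [(0.69, [201.0, 254.0, 51.0, 79.0])]
spray_bottle [(0.58, [232.0, 139.0, 274.0, 202.0])]
reagent [(0.73, [238.0, 136.0, 268.0, 203.0])]
[(0.8, [326.9, 256.1]), (0.71, [324.4, 260.6]), (0.68, [198.0, 201.4]), (0.64, [459.4, 339.9])]
```

View pics/scene0.png

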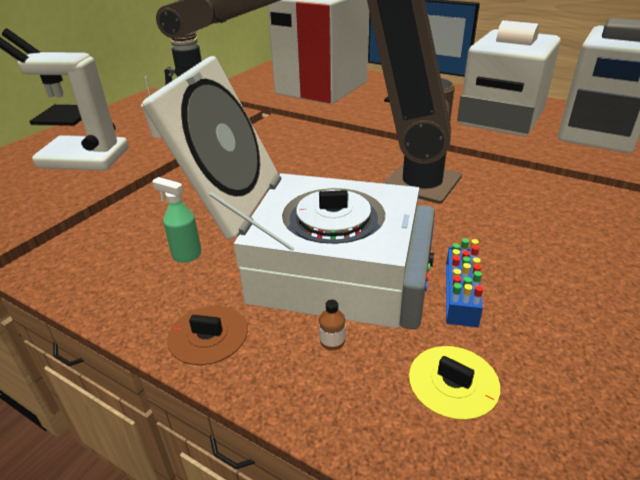

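View pics/top0.png

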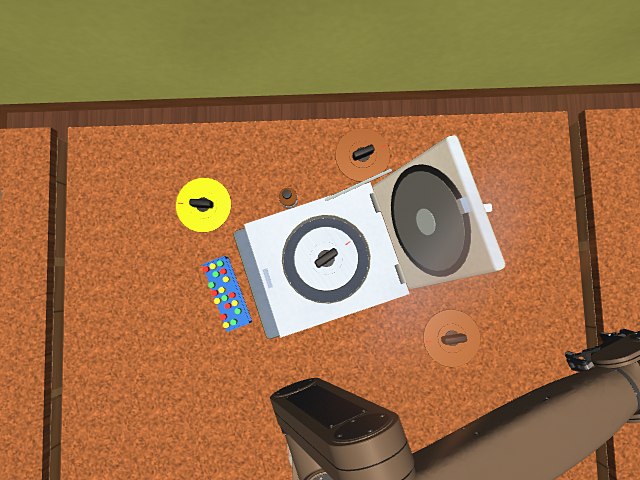

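The candidates for the lid are:
- the white disc on the rotor, at top (326,258) / scene (333,210)
- the brown disc at top (363,155) / scene (206,333)
- the brown disc at top (452,338)
- the yellow disc at top (203,205) / scene (455,380)

By the description (aluminium, on the rotor, in the bowl) it is the white one. Next I measure it and check it in a close crop.

```bash
python3 - <<'E'
from h import *
p=imaging.snapshot("top")
im=p["image"]; d=p["depth"]
cv2.imwrite("pics/crop_top.png",cv2.resize(im[200:320,260:400],None,fx=5,fy=5,interpolation=cv2.INTER_CUBIC)[...,::-1])
vv,uu=np.mgrid[0:480,0:640]
P=np.stack([(uu-p["cx"])/p["fx"]*d,(vv-p["cy"])/p["fy"]*d,d,np.ones_like(d)],-1)@p["world_from_camera"].T
P=P[...,:3]
roi=(abs(uu-326)<45)&(abs(vv-258)<45)
z=P[...,2]
for lo,hi,n in((205,240,"bar"),(180,200,"disc")):
    m=roi&(z>lo)&(z<hi)
    if n=="disc": m&=(np.hypot(uu-326,vv-258)<36)
    q=P[m]; print(n,m.sum(),q.mean(0),np.median(q[:,2]))
    c,s,a=cv2.minAreaRect(q[:,:2].astype(np.float32)); print(c,s,a)
    if n=="disc":
        print(cv2.minEnclosingCircle(q[:,:2].astype(np.float32)))
    else:
        w,v=np.linalg.eigh(np.cov(q[:,:2].T)); print("bar ang",np.degrees(np.arctan2(v[1,1],v[0,1])))
print("z hist",np.histogram(z[roi],bins=np.arange(100,245,5)))
# housing top plane
m=(z>168)&(z<182)&(uu>225)&(uu<420)&(vv>160)&(vv<345)&(im.min(-1)>150)
c=P[m][:,:2].astype(np.float32); print(m.sum(),cv2.minAreaRect(c))
# red mark
rr=roi&(im[...,0]>150)&(im[...,1]<120)&(z>175); print("red",P[rr].mean(0),uu[rr].mean(),vv[rr].mean())
E
```

```text
bar 211 [519.7420761  -11.94548933 226.0192884 ] 226.58905088043343
(520.0861206054688, -11.868770599365234) (19.872331619262695, 61.59303665161133) 33.591243743896484
bar ang 123.79355527622002
disc 2961 [519.61464322 -11.87517138 187.76309171] 187.66463206184608
(520.0625, -12.285758972167969) (157.49679565429688, 157.7225341796875) 24.94051170349121
((520.2599487304688, -11.847793579101562), 79.81585693359375)
z hist (array([   0,   22,  552,  570,   71,   41,   53,   50,   45,   42,   56,
         85,  742,  642, 1231,  504,  421, 1988,  542,   15,    0,    2,
          0,    4,   54,  144,    7,    0]), array([100, 105, 110, 115, 120, 125, 130, 135, 140, 145, 150, 155, 160,
       165, 170, 175, 180, 185, 190, 195, 200, 205, 210, 215, 220, 225,
       230, 235, 240]))
9530 ((520.196533203125, -11.936004638671875), (300.40374755859375, 340.7328796386719), 16.937419891357422)
red [556.1478696  -66.1112074  189.07166314] 347.0 243.0
```

View pics/crop_top.png

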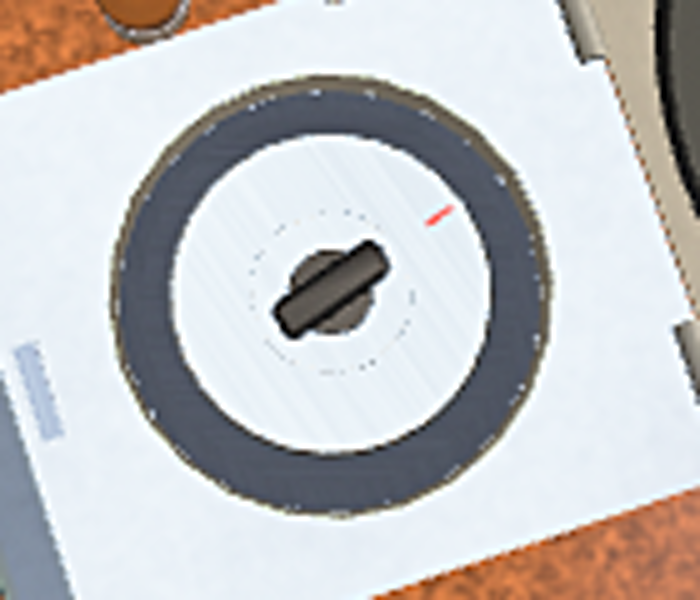

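```bash
cat >> h.py <<'E'
def conv(cmd,tgts):
    "cmd=(x,y,z,yaw); targets same -> scaled tool shifts/turn"
    x,y,z,w=cmd; ex=np.array([np.cos(w),np.sin(w),0]); ey=np.array([np.sin(w),-np.cos(w),0])
    for t in tgts:
        d=np.array(t[:3])-[x,y,z]; print(t,[round(float(v),4) for v in (d@ex/300,d@ey/300,-d[2]/300,-(t[3]-w)/np.pi)])
E
python3 - <<'E'
from h import *
conv((296.5,-606.4,256.3,-1.116),[(300,-450,330,-.8),(320,-300,330,-.3),(430,-100,330,.2),(520,-12,300,.59)])
E
```

```text
(300, -450, 330, -0.8) [-0.4632, -0.2395, -0.2457, -0.1006]
(320, -300, 330, -0.3) [-0.8831, -0.519, -0.2457, -0.2597]
(430, -100, 330, 0.2) [-1.3209, -1.1413, -0.2457, -0.4189]
(520, -12, 300, 0.59) [-1.4527, -1.5396, -0.1457, -0.543]
```

Request:
{"op": "jog_arm", "data": {
  "steps": [
    [[-1,-0.463,-0.239,-0.246,-0.1],[-1,-0.463,-0.239,-0.246,-0.1],[-1,-0.463,-0.239,-0.246,-0.1],[-1,-0.463,-0.239,-0.246,-0.1],[-1,-0.883,-0.519,-0.246,-0.26],[-1,-0.883,-0.519,-0.246,-0.26],[-1,-0.883,-0.519,-0.246,-0.26],[-1,-0.883,-0.519,-0.246,-0.26]]
  ]
}}

```text
clock: 1.75
ee_pos: [320.3, -299.3, 329.8]
eef_rot: [3.141, -0.0, -0.298]
contact_force: [0.3, -0.8, 0.2]
finger_gap: 85.4
```

```bash
python3 - <<'E'
from h import *
s=r.read_state();print(s['clock'],s['ee_pos'],s['eef_rot'])
conv((320.05,-300,330.1,-.3),[(430,-100,330,.2),(517,-12,310,.59)])
E
```

```text
1.75 [ 320.28924043 -299.31529168  329.84981313] [ 3.14117498e+00 -2.03844846e-04 -2.98103527e-01]
(430, -100, 330, 0.2) [0.1531, -0.7452, 0.0003, -0.1592]
(517, -12, 310, 0.59) [0.3435, -1.1111, 0.067, -0.2833]
```

Request:
{"op": "jog_arm", "data": {
  "steps": [
    [[-1,0.153,-0.745,0,-0.159],[-1,0.153,-0.745,0,-0.159],[-1,0.153,-0.745,0,-0.159],[-1,0.153,-0.745,0,-0.159],[-1,0.153,-0.745,0,-0.159],[-1,0.28,-0.98,0.067,-0.283],[-1,0.28,-0.98,0.067,-0.283],[-1,0.28,-0.98,0.067,-0.283],[-1,0.28,-0.98,0.067,-0.283]]
  ]
}}

```text
clock: 2.88
ee_pos: [486.9, -45.4, 309.9]
eef_rot: [3.141, 0.001, 0.585]
contact_force: [0.3, 0.4, 0.7]
finger_gap: 85.5
```

```bash
python3 - <<'E'
from h import *
s=r.read_state();print(s['clock'],s['ee_pos'],s['eef_rot'])
p=imaging.snapshot("wrist"); save(p,"w1"); print(p["tool_from_camera"].round(3).tolist())
for k in ("rotor_lid",): print([(round(b["p"],2),np.round(b["box"]).tolist()) for b in boxes_of(p,k)][:4])
print([(round(b["p"],2),np.round(b["point"],1).tolist()) for b in tip_of(p,"knob_grip")][:4])
# depth-based bar/disc in world
from scipy.spatial.transform import Rotation as R
T=np.eye(4);T[:3,:3]=R.from_euler('xyz',s['eef_rot']).as_matrix();T[:3,3]=s['ee_pos']
d=p["depth"];vv,uu=np.mgrid[0:480,0:640]
P=(np.stack([(uu-p["cx"])/p["fx"]*d,(vv-p["cy"])/p["fy"]*d,d,np.ones_like(d)],-1)@(T@p["tool_from_camera"]).T)[...,:3]
near=(np.hypot(P[...,0]-520,P[...,1]+12)<50)&(d>0)
m=near&(P[...,2]>222)&(P[...,2]<234); q=P[m]; print("bar",m.sum(),np.median(q[:,2]),cv2.minAreaRect(q[:,:2].astype(np.float32)))
m=(np.hypot(P[...,0]-520,P[...,1]+12)<75)&(P[...,2]>182)&(P[...,2]<194)&(d>0); print("disc z",np.median(P[m][:,2]))
E
```

```text
2.875 [486.8993604 -45.3886329 309.9281876] [3.14148986e+00 8.23733825e-04 5.85359956e-01]
[[1.0, -0.0, -0.0, -0.13], [0.0, 0.95, 0.312, -79.983], [0.0, -0.312, 0.95, -116.861], [0.0, 0.0, 0.0, 1.0]]
[(0.66, [270.0, 102.0, 250.0, 242.0]), (0.66, [557.0, 359.0, 19.0, 47.0]), (0.64, [0.0, 267.0, 107.0, 121.0])]
[(0.87, [16.9, 338.8]), (0.76, [399.6, 250.7])]
bar 3767 227.11608644294142 ((520.3009033203125, -13.188549041748047), (20.442699432373047, 61.01640701293945), 33.40327453613281)
disc z 187.8383170883942
```

View pics/w1.png

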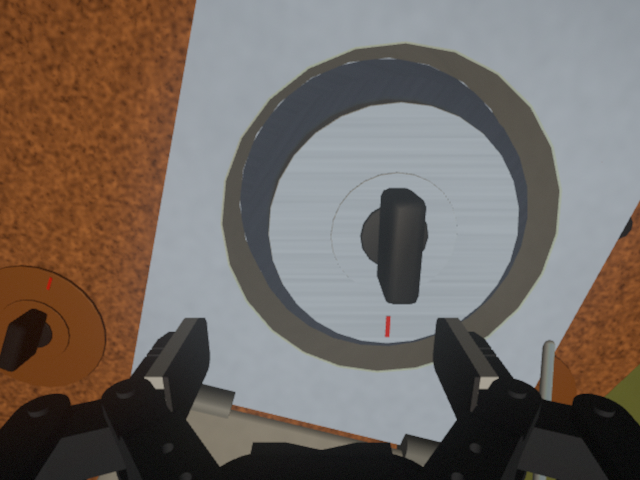

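The wrist view shows the white lid, with its bar at about (400,245) and its red mark at (388,325). The brown look-alike is at the left, about (20,340). My choice is confirmed.

```bash
python3 - <<'E'
from h import *
w=-.3;c=np.array([320.05,-300,330.1])
c=c+300*(0.28*np.array([np.cos(w),np.sin(w),0])-.98*np.array([np.sin(w),-np.cos(w),0])+.067*np.array([0,0,-1]));print(c)
conv((*c,-.3+.283*np.pi),[(520.1,-12.3,290,.587),(520.1,-12.3,220,.587)])
E
```

```text
[487.18120584 -43.95476956 310.        ]
(520.1, -12.3, 290, 0.587) [0.1499, -0.0268, 0.0667, 0.0007]
(520.1, -12.3, 220, 0.587) [0.1499, -0.0268, 0.3, 0.0007]
```

Request:
{"op": "jog_arm", "data": {
  "steps": [
    [[-1,0.15,-0.027,0.067,0],[-1,0.15,-0.027,0.067,0],[-1,0.15,-0.027,0.067,0],[-1,0.15,-0.027,0.15,0],[-1,0.15,-0.027,0.22,0],[-1,0.15,-0.027,0.22,0]]
  ]
}}

```text
clock: 3.78
ee_pos: [518.6, -12.7, 243.1]
eef_rot: [-3.14, 0.002, 0.588]
contact_force: [0.4, -1.0, -0.4]
finger_gap: 85.2
```

```bash
python3 - <<'E'
from h import *
for i in range(4):
    s=r.read_state();print(s['clock'],s['ee_pos'].round(2),s['eef_rot'].round(4));imaging.snapshot("wrist")
E
```

```text
3.775 [518.65 -12.65 243.13] [-3.140e+00  1.900e-03  5.885e-01]
3.825 [519.48 -12.7  244.51] [3.1414e+00 1.0000e-04 5.8870e-01]
3.875 [520.05 -12.67 245.37] [ 3.1402e+00 -1.2000e-03  5.8890e-01]
3.925 [520.37 -12.62 245.77] [ 3.1395e+00 -1.8000e-03  5.8910e-01]
```

Request:
{"op": "jog_arm", "data": {
  "steps": [
    [[-1,0,0,0.04,0],[-1,0,0,0.08,0],[-1,0,0,0.08,0],[-1,0,0,0.08,0],[0.4,0,0,0.08,0],[1,0,0,0.08,0],[1,0,0,0.08,0],[1,0,0,0.08,0],[1,0,0,0.08,0],[1,0,0,0.08,0],[1,0,0,0.08,0],[1,0,0,0.08,0]]
  ]
}}

```text
clock: 5.48
ee_pos: [519.9, -12.1, 220.1]
eef_rot: [3.141, -0.0, 0.59]
contact_force: [-0.8, -0.8, 1.1]
finger_gap: 19.2
```

```bash
python3 - <<'E'
from h import *
s=r.read_state();print(s['ee_pos'],s['eef_rot'],s['contact_force'],s['torque'],s['finger_gap'])
p=imaging.snapshot("wrist");save(p,"w2")
E
```

```text
[519.90884502 -12.11026607 220.10996683] [ 3.14141410e+00 -4.41581268e-05  5.89858685e-01] [-0.76647814 -0.78230287  1.14239284] [-0.03373617  0.08896268 -0.02633728] 19.17763206657865
```

View pics/w2.png

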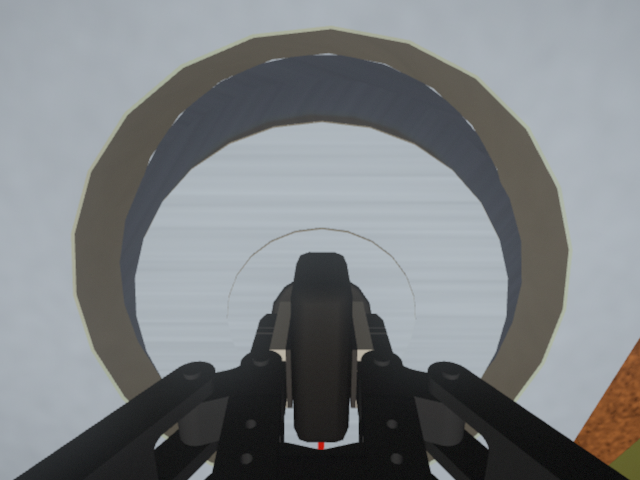

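Request:
{"op": "jog_arm", "data": {
  "steps": [
    [[1,0,0,0.007,0],[1,0,0,0.007,0],[1,0,0,0.007,-0.025],[1,0,0,0.007,-0.05],[1,0,0,0.007,-0.05],[1,0,0,0.007,-0.05]]
  ]
}}

```text
clock: 6.28
ee_pos: [520.6, -12.1, 218.9]
eef_rot: [3.14, -0.002, 0.746]
contact_force: [0.3, 0.1, 5.8]
finger_gap: 19.5
```

```bash
cat > st.py <<'E'
from h import *
s=r.read_state();print(s['clock'],s['ee_pos'].round(2),s['eef_rot'].round(4),s['contact_force'].round(2),s['torque'].round(3),round(s['finger_gap'],2))
E
python3 st.py
```

```text
6.275 [520.63 -12.14 218.92] [ 3.1395e+00 -1.5000e-03  7.4600e-01] [0.26 0.09 5.85] [-0.05  -0.031  0.084] 19.51
```

Request:
{"op": "jog_arm", "data": {
  "steps": [
    [[1,0,0,0,-0.02],[1,0,0,0,-0.04],[1,0,0,0,-0.04],[1,0,0,0,-0.04]]
  ]
}}

```text
clock: 6.78
ee_pos: [520.5, -12.1, 218.8]
eef_rot: [3.14, -0.001, 0.872]
contact_force: [-0.0, 1.4, 5.5]
finger_gap: 19.5
```

Request:
{"op": "jog_arm", "data": {
  "steps": [
    [[1,0,0,0,-0.02],[1,0,0,0,-0.04],[1,0,0,0,-0.04],[1,0,0,0,-0.04]]
  ]
}}

```text
clock: 7.28
ee_pos: [520.5, -12.1, 218.9]
eef_rot: [3.14, -0.001, 0.997]
contact_force: [-0.0, 0.3, 5.3]
finger_gap: 19.3
```

Still resting on the ramps, now 23° round. I carry on.

Request:
{"op": "jog_arm", "data": {
  "steps": [
    [[1,0,0,0,-0.02],[1,0,0,0,-0.04],[1,0,0,0,-0.04],[1,0,0,0,-0.04]]
  ]
}}

```text
clock: 7.78
ee_pos: [520.5, -12.1, 218.8]
eef_rot: [3.14, -0.001, 1.123]
contact_force: [0.4, -0.1, 5.8]
finger_gap: 19.3
```

Request:
{"op": "jog_arm", "data": {
  "steps": [
    [[1,0,0,0,-0.02],[1,0,0,0,-0.04],[1,0,0,0,-0.04],[1,0,0,0,-0.04]]
  ]
}}

```text
clock: 8.28
ee_pos: [520.4, -12.1, 218.8]
eef_rot: [3.14, -0.0, 1.249]
contact_force: [-0.1, 0.5, 6.2]
finger_gap: 19.3
```

Request:
{"op": "jog_arm", "data": {
  "steps": [
    [[1,0,0,0,-0.02],[1,0,0,0,-0.04],[1,0,0,0,-0.04],[1,0,0,0,-0.04]]
  ]
}}

```text
clock: 8.78
ee_pos: [520.3, -12.2, 218.8]
eef_rot: [3.14, 0.0, 1.374]
contact_force: [-0.3, 0.5, 6.8]
finger_gap: 19.3
```

Request:
{"op": "jog_arm", "data": {
  "steps": [
    [[1,0,0,0,-0.02],[1,0,0,0,-0.04],[1,0,0,0,-0.04],[1,0,0,0,-0.04]]
  ]
}}

```text
clock: 9.28
ee_pos: [520.2, -12.2, 218.8]
eef_rot: [3.141, 0.001, 1.5]
contact_force: [-0.9, -0.7, 5.8]
finger_gap: 19.3
```

Request:
{"op": "jog_arm", "data": {
  "steps": [
    [[1,0,0,0,-0.02],[1,0,0,0,-0.04],[1,0,0,0,-0.04],[1,0,0,0,-0.04]]
  ]
}}

```text
clock: 9.78
ee_pos: [519.4, -12.7, 217.7]
eef_rot: [-3.14, 0.002, 1.626]
contact_force: [-2.0, -3.7, 3.7]
finger_gap: 19.2
```

Request:
{"op": "jog_arm", "data": {
  "steps": [
    [[1,0,0,0,-0.02],[1,0,0,0,-0.04],[1,0,0,0,-0.04],[1,0,0,0,-0.04]]
  ]
}}

```text
clock: 10.28
ee_pos: [518.9, -11.9, 216.5]
eef_rot: [-3.139, -0.001, 1.751]
contact_force: [-0.8, -1.2, -3.1]
finger_gap: 19.6
```

```bash
python3 st.py
```

```text
10.275 [518.89 -11.89 216.46] [-3.1386e+00 -1.2000e-03  1.7506e+00] [-0.85 -1.22 -3.13] [-0.391  0.342 -0.009] 19.58
```

The support is gone: the force reads −3 N, about the lid's own weight. The pins are over the gap, so I lower.

Request:
{"op": "jog_arm", "data": {
  "steps": [
    [[1,0,0,0.012,0],[1,0,0,0.024,0],[1,0,0,0.024,0],[1,0,0,0.024,0],[1,0,0,0.024,0],[1,0,0,0.024,0]]
  ]
}}

```text
clock: 11.02
ee_pos: [520.0, -12.3, 210.8]
eef_rot: [3.141, 0.001, 1.752]
contact_force: [-0.0, -4.3, -3.2]
finger_gap: 19.0
```

```bash
python3 st.py
```

```text
11.025 [519.99 -12.26 210.76] [3.1412e+00 6.0000e-04 1.7523e+00] [-0.02 -4.32 -3.21] [-0.772  0.057 -0.005] 19.03
```

Request:
{"op": "jog_arm", "data": {
  "steps": [
    [[1,0,0,0.004,0],[1,0,0,0.007,0],[1,0,0,0.007,0],[1,0,0,0.007,0]]
  ]
}}

```text
clock: 11.52
ee_pos: [520.0, -12.3, 209.4]
eef_rot: [3.141, 0.001, 1.752]
contact_force: [-2.0, -5.0, 1.9]
finger_gap: 19.0
```

```bash
python3 - <<'E'
from h import *
exec(open('st.py').read())
p=imaging.snapshot("wrist");save(p,"w3")
from scipy.spatial.transform import Rotation as R
T=np.eye(4);T[:3,:3]=R.from_euler('xyz',s['eef_rot']).as_matrix();T[:3,3]=s['ee_pos']
d=p["depth"];vv,uu=np.mgrid[0:480,0:640]
P=(np.stack([(uu-p["cx"])/p["fx"]*d,(vv-p["cy"])/p["fy"]*d,d,np.ones_like(d)],-1)@(T@p["tool_from_camera"]).T)[...,:3]
g=np.hypot(P[...,0]-520,P[...,1]+12);m=(g<76)&(g>45)&(P[...,2]>160)&(P[...,2]<194)&(d>0);q=P[m]
A=np.c_[q[:,0]-520,q[:,1]+12,np.ones(len(q))];print("disc plane",m.sum(),np.linalg.lstsq(A,q[:,2],rcond=None)[0])
E
```

```text
11.525 [520.05 -12.26 209.44] [3.1412e+00 7.0000e-04 1.7524e+00] [-2.02 -5.    1.91] [-0.816  0.413  0.05 ] 19.01
disc plane 45457 [-5.43798637e-04 -2.16970106e-03  1.76685254e+02]
```

View pics/w3.png

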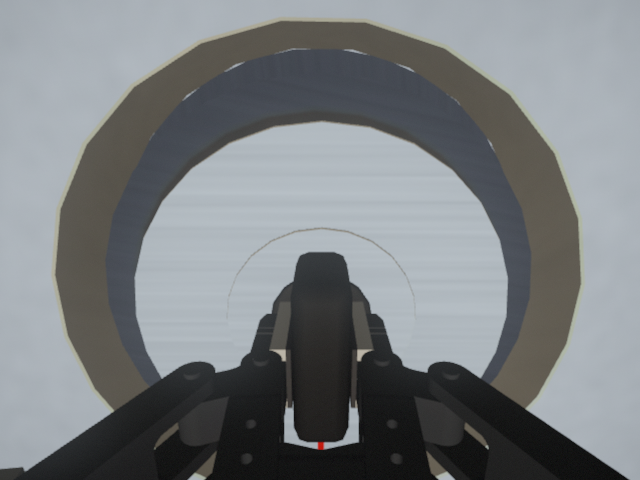

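Dropped and level: the disc top is at about 177 mm. Now I screw it clockwise, following it down.

Request:
{"op": "jog_arm", "data": {
  "steps": [
    [[1,-0.003,0,0,0],[1,-0.003,0,0.001,0.03],[1,-0.003,0,0.001,0.06],[1,-0.003,0,0.0015,0.085],[1,-0.003,0,0.0015,0.085],[1,-0.003,0,0.0015,0.085]]
  ]
}}

```text
clock: 12.32
ee_pos: [520.7, -12.6, 208.8]
eef_rot: [3.139, -0.001, 1.486]
contact_force: [1.8, -1.2, 1.8]
finger_gap: 19.0
```

```bash
python3 st.py
```

```text
12.325 [520.71 -12.64 208.82] [ 3.1394e+00 -9.0000e-04  1.4861e+00] [ 1.83 -1.19  1.8 ] [-0.297 -0.053 -0.036] 19.03
```

Request:
{"op": "jog_arm", "data": {
  "steps": [
    [[1,0,0,0.001,0.04],[1,0,0,0.0015,0.08],[1,0,0,0.0015,0.08],[1,0,0,0.0015,0.08]]
  ]
}}

```text
clock: 12.82
ee_pos: [520.4, -12.3, 208.1]
eef_rot: [3.141, -0.002, 1.236]
contact_force: [-0.1, 1.6, 3.2]
finger_gap: 19.3
```

Request:
{"op": "jog_arm", "data": {
  "steps": [
    [[1,0,0,0.001,0.04],[1,0,0,0.0015,0.08],[1,0,0,0.0015,0.08],[1,0,0,0.0015,0.08]]
  ]
}}

```text
clock: 13.32
ee_pos: [520.2, -12.8, 207.5]
eef_rot: [3.141, -0.001, 0.984]
contact_force: [-0.2, -0.0, 3.2]
finger_gap: 19.1
```

```bash
python3 st.py
```

```text
13.325 [520.19 -12.8  207.49] [ 3.1414e+00 -7.0000e-04  9.8450e-01] [-0.21 -0.04  3.15] [ 0.065 -0.001 -0.07 ] 19.14
```

Request:
{"op": "jog_arm", "data": {
  "steps": [
    [[1,0,0,0,0.04],[1,0,0,0.001,0.08],[1,0,0,0.001,0.08],[1,0,0,0.001,0.08]]
  ]
}}

```text
clock: 13.82
ee_pos: [519.8, -12.8, 206.8]
eef_rot: [-3.141, 0.0, 0.733]
contact_force: [-1.1, 0.8, 3.0]
finger_gap: 19.1
```

```bash
python3 st.py
```

```text
13.825 [519.84 -12.79 206.83] [-3.1409e+00  1.0000e-04  7.3330e-01] [-1.07  0.83  3.02] [ 0.061  0.116 -0.116] 19.08
```

Request:
{"op": "jog_arm", "data": {
  "steps": [
    [[1,0,0,0,0.04],[1,0,0,0.001,0.08],[1,0,0,0.001,0.08],[1,0,0,0.001,0.08]]
  ]
}}

```text
clock: 14.32
ee_pos: [519.9, -13.0, 206.5]
eef_rot: [-3.141, 0.0, 0.482]
contact_force: [0.0, 0.4, 3.0]
finger_gap: 19.1
```

```bash
python3 st.py
```

```text
14.325 [519.95 -12.97 206.54] [-3.1413e+00  1.0000e-04  4.8170e-01] [0.   0.42 3.  ] [ 0.033  0.052 -0.18 ] 19.13
```

Request:
{"op": "jog_arm", "data": {
  "steps": [
    [[1,0,0,0,0.025],[1,0,0,0,0.05],[1,0,0,0,0.05],[1,0,0,0,0.05]]
  ]
}}

```text
clock: 14.82
ee_pos: [519.9, -12.6, 206.6]
eef_rot: [-3.141, 0.0, 0.326]
contact_force: [0.3, 1.4, 2.6]
finger_gap: 19.1
```

```bash
python3 st.py
```

```text
14.825 [519.93 -12.63 206.56] [-3.1412e+00  1.0000e-04  3.2580e-01] [0.33 1.42 2.59] [0.289 0.022 0.548] 19.11
```

Request:
{"op": "jog_arm", "data": {
  "steps": [
    [[1,0,0,0,0.015],[1,0,0,0,0.025],[1,0,0,0,0.025],[1,0,0,0,0.025]]
  ]
}}

```text
clock: 15.32
ee_pos: [520.3, -12.2, 206.7]
eef_rot: [3.141, -0.001, 0.252]
contact_force: [1.1, 4.4, 1.2]
finger_gap: 18.8
```

```bash
python3 st.py
```

```text
15.325 [520.28 -12.21 206.73] [ 3.1413e+00 -7.0000e-04  2.5180e-01] [1.15 4.39 1.25] [ 0.795 -0.289  2.251] 18.77
```

Firm stop felt: the torque rose from about 0.2 to 2.2 N m at about 82°, within the 75–105° range. I ease the wind-up and check the height.

Request:
{"op": "jog_arm", "data": {
  "steps": [
    [[1,0,0,0,-0.01],[1,0,0,0,-0.018],[1,0,0,0,-0.018]]
  ]
}}

```text
clock: 15.7
ee_pos: [520.3, -12.3, 206.7]
eef_rot: [-3.14, -0.001, 0.299]
contact_force: [1.8, 5.3, 2.3]
finger_gap: 19.1
```

```bash
cat > lk.py <<'E'
from h import *
import sys
exec(open('st.py').read())
p=imaging.snapshot("wrist");save(p,sys.argv[1])
from scipy.spatial.transform import Rotation as R
T=np.eye(4);T[:3,:3]=R.from_euler('xyz',s['eef_rot']).as_matrix();T[:3,3]=s['ee_pos']
d=p["depth"];vv,uu=np.mgrid[0:480,0:640]
P=(np.stack([(uu-p["cx"])/p["fx"]*d,(vv-p["cy"])/p["fy"]*d,d,np.ones_like(d)],-1)@(T@p["tool_from_camera"]).T)[...,:3]
g=np.hypot(P[...,0]-520,P[...,1]+12);m=(g<76)&(g>45)&(P[...,2]>160)&(P[...,2]<194)&(d>0);q=P[m]
A=np.c_[q[:,0]-520,q[:,1]+12,np.ones(len(q))];print("disc plane",m.sum(),np.linalg.lstsq(A,q[:,2],rcond=None)[0])
m=(g>120)&(g<140)&(P[...,2]>165)&(P[...,2]<190)&(d>0);print("housing top z",np.median(P[m][:,2]) if m.any() else None)
E
python3 lk.py w4
```

```text
15.7 [520.25 -12.32 206.69] [-3.1398e+00 -1.5000e-03  2.9880e-01] [1.79 5.31 2.28] [ 0.768 -0.296  0.739] 19.12
disc plane 45758 [3.04405372e-04 1.97145936e-03 1.73949578e+02]
housing top z 174.32125956066085
```

View pics/w4.png

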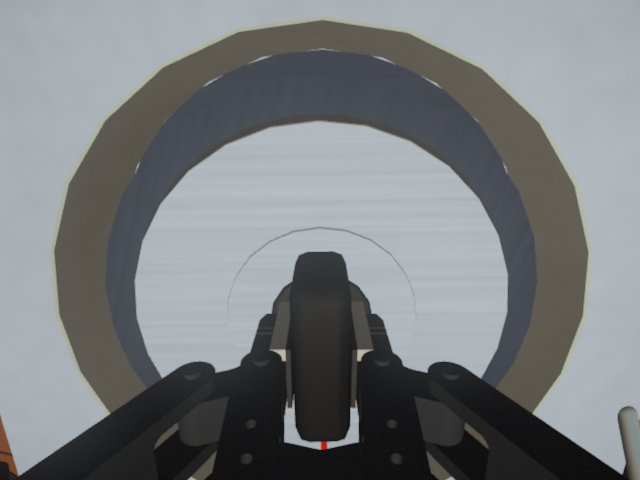

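Request:
{"op": "jog_arm", "data": {
  "steps": [
    [[1,0.001,-0.003,0,0],[1,0.001,-0.003,-0.005,0],[1,0.001,-0.003,-0.01,0],[1,0.001,-0.003,-0.01,0],[1,0.001,-0.003,-0.01,0],[1,0.001,-0.003,-0.01,0]]
  ]
}}

```text
clock: 16.5
ee_pos: [520.2, -12.2, 208.5]
eef_rot: [3.141, -0.001, 0.3]
contact_force: [5.5, 2.0, -4.9]
finger_gap: 19.5
```

```bash
python3 st.py
```

```text
16.5 [520.19 -12.19 208.46] [ 3.1414e+00 -8.0000e-04  3.0000e-01] [ 5.5   2.02 -4.88] [ 0.217 -0.988  0.584] 19.51
```

Request:
{"op": "jog_arm", "data": {
  "steps": [
    [[1,0.002,-0.001,-0.004,0],[1,0.002,-0.001,-0.008,0],[1,0.002,-0.001,-0.011,0],[1,0.002,-0.001,-0.011,0],[1,0.002,-0.001,-0.011,0]]
  ]
}}

```text
clock: 17.12
ee_pos: [520.2, -12.2, 210.2]
eef_rot: [3.141, 0.001, 0.3]
contact_force: [7.9, -0.8, -11.9]
finger_gap: 19.2
```

```bash
python3 st.py
```

```text
17.125 [520.18 -12.16 210.19] [3.1409e+00 8.0000e-04 3.0010e-01] [  7.88  -0.78 -11.88] [-0.061 -1.324  0.63 ] 19.21
```

Request:
{"op": "jog_arm", "data": {
  "steps": [
    [[1,0,0,-0.002,0],[1,0,0,-0.0045,0],[1,0,0,-0.0045,0],[1,0,0,-0.0045,0],[1,0,0,-0.0045,0]]
  ]
}}

```text
clock: 17.75
ee_pos: [520.1, -12.1, 210.8]
eef_rot: [3.141, 0.001, 0.3]
contact_force: [8.9, -1.6, -13.2]
finger_gap: 19.6
```

```bash
python3 lk.py w5
```

```text
17.75 [520.13 -12.12 210.82] [3.141e+00 8.000e-04 3.001e-01] [  8.92  -1.61 -13.19] [-0.164 -1.574  0.631] 19.65
disc plane 45614 [ 7.53764483e-04 -1.73642168e-04  1.78038339e+02]
housing top z 174.31453071842245
```

Request:
{"op": "jog_arm", "data": {
  "steps": [
    [[1,0,0,-0.003,0],[1,0,0,-0.003,0],[1,0,0,-0.003,0],[1,0,0,-0.003,0],[1,0,0,-0.003,0],[1,0,0,-0.003,0],[1,0,0,-0.003,0],[1,0,0,-0.003,0],[1,0,0,-0.003,0],[1,0,0,-0.003,0],[1,0,0,-0.003,0],[1,0,0,-0.003,0]]
  ]
}}

```text
clock: 19.3
ee_pos: [520.1, -12.1, 211.3]
eef_rot: [3.141, 0.001, 0.3]
contact_force: [9.7, -0.9, -15.3]
finger_gap: 19.1
```

```bash
python3 lk.py w6
```

```text
19.3 [520.15 -12.13 211.28] [3.141e+00 6.000e-04 3.000e-01] [  9.74  -0.88 -15.34] [-0.133 -1.726  0.626] 19.07
disc plane 45651 [ 1.07622015e-03 -3.41008612e-04  1.78496231e+02]
housing top z 174.32775380791367
```

It held 15.3 N for 1.5 s, and the lid rose only with the rotor. Now I relax to zero force and let go.

Request:
{"op": "jog_arm", "data": {
  "steps": [
    [[1,0,0,0.01,0],[1,-0.001,0,0.02,0],[1,-0.002,0,0.025,0],[1,-0.002,0,0.025,0],[1,-0.002,0,0.025,0],[1,-0.002,0,0.025,0]]
  ]
}}

```text
clock: 20.1
ee_pos: [520.2, -12.1, 208.0]
eef_rot: [3.14, -0.0, 0.301]
contact_force: [5.6, -2.0, -2.5]
finger_gap: 18.9
```

```bash
python3 st.py
```

```text
20.1 [520.16 -12.1  207.96] [ 3.1404e+00 -4.0000e-04  3.0080e-01] [ 5.64 -2.03 -2.53] [-0.287 -0.85   0.58 ] 18.88
```

Request:
{"op": "jog_arm", "data": {
  "steps": [
    [[1,0.002,0,0.004,0],[1,0.002,0,0.004,0],[1,0.002,0,0.004,0],[0.2,0.002,0,0.004,0],[-0.4,0.002,0,0.004,0],[-1,0.002,0,0.004,0],[-1,0.002,0,0.004,0],[-1,0.002,0,0.004,0],[-1,0.002,0,0.004,0],[-1,0.002,0,0.004,0]]
  ]
}}

```text
clock: 21.35
ee_pos: [520.5, -11.5, 206.5]
eef_rot: [-3.141, -0.0, 0.301]
contact_force: [-0.3, 0.2, 0.0]
finger_gap: 85.2
```

Request:
{"op": "jog_arm", "data": {
  "steps": [
    [[-1,0,0,-0.05,0],[-1,0,0,-0.15,0],[-1,0,0,-0.3,0],[-1,0,0,-0.4,0],[-1,0,0,-0.4,0],[-1,0,0,-0.4,0],[-1,0,0,-0.4,0]]
  ]
}}

```text
clock: 22.22
ee_pos: [519.8, -11.4, 324.6]
eef_rot: [-3.14, 0.003, 0.301]
contact_force: [0.0, -0.1, -0.1]
finger_gap: 85.4
```

```bash
python3 lk.py w7; python3 - <<'E'
from h import *
for n in ("scene","top"):
    p=imaging.snapshot(n); save(p,n+"9")
E
```

```text
22.225 [519.8  -11.37 324.64] [-3.1399e+00  2.9000e-03  3.0080e-01] [ 0.01 -0.14 -0.06] [ 0.038  0.018 -0.013] 85.44
disc plane 22273 [-1.42198066e-04 -5.78965582e-04  1.74472702e+02]
housing top z 174.3865879458134
```

View pics/w7.png

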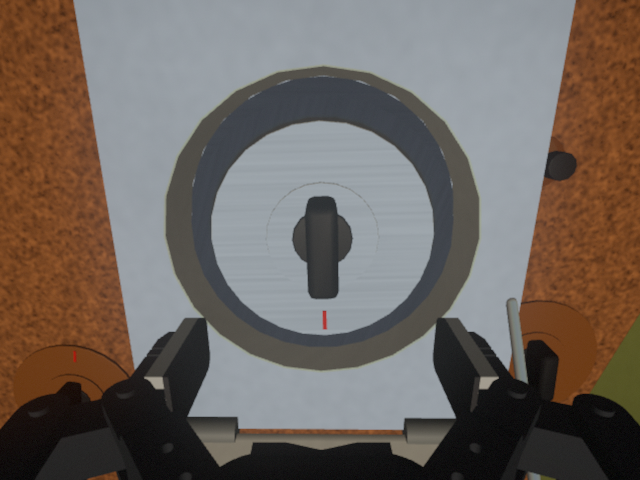

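View pics/scene9.png

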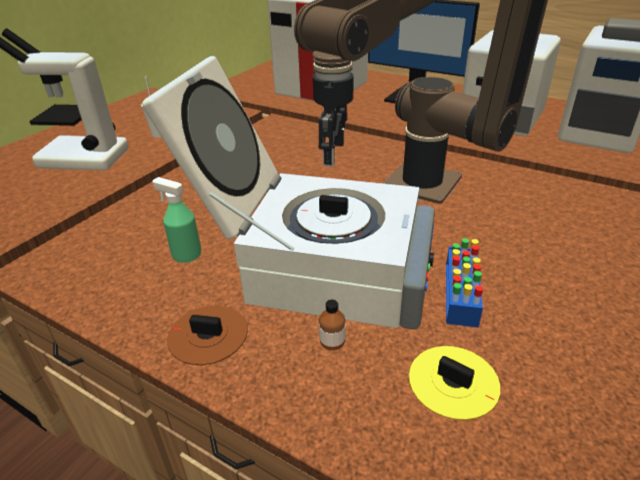

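The wrist view shows the lid seated, with its bar at (322,245) and the open jaws clear of it. The scene view shows all bystanders where they stood. Against the housing top, the lid's underside is at about 170.1 mm and level.

```bash
python3 -c "
from h import *
print(order.sign_off())"
```

```text
the job is handed in; nothing more can be done
None
```

The rotor lid is locked down, released and handed in at about 22 s of the 72 s allowed; the sign-off gives no verdict, so the result below rests on my own checks.

- **Drop:** I gripped the white lid's bar and turned it anticlockwise under light pressure. After 59–67° the support vanished, and I lowered the lid about 10 mm onto the seal.
- **Screwing home:** I turned it clockwise about 82° to a firm stop. The torque there rose to about 2.2 N m, and I eased it off again.
- **Pull test:** I pulled straight up with 13–15.3 N for about 1.5 s. The lid rose about 4 mm, in line with the rotor's mounts, so the lock held. The pull at the end of each move never read above 15.3 N.
- **Final state:** After letting go, the lid's underside is at about 170.1 mm (limit 171 mm), measured against the housing top. Its tilt is about 0.001 rad, the gripper is open and clear, and the bystanders look unmoved in the scene view.

**What disagreed:** A sideways force of up to 10 N along x grew during the pull, probably from a slight misalignment. It disappeared on release. The wrist torque also read slightly negative while screwing, opposite to the expected sign, until the stop was reached.

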